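# Click the saucepan's burner on to low

### The job

Switch on the burner that the saucepan stands on, at low: with a fingertip on the knurled dial straight in front of that burner, turn it clockwise by friction until it clicks into the next position, one click only, then take the hand away. Do not grip or squeeze the dial or force it down hard; leave the other dial off, and do not lift or shift the saucepan, the kettle, the salt shaker, the pepper mill or the mug.

Things in the scene. Friction and masses are not known exactly. Their poses are not given: they have to be found in the camera images.
- hob: Fixed steel double hob 360 (its x) by 560 (its y), 58 mm high, black glass top, aluminium control strip 85 mm deep along its -x edge, towards the robot. Origin: centre of its underside; x to its back, y to the robot's left. Burners (printed rings 168 mm wide) at x +68, y +140 (left) and -140 (right); each one's dial straight in front of it at x -133, same y. Yaw within 0.25 rad.
- dial_left_top (a point): Centre of the flat top of the left burner's dial, 86 mm above the counter: a knurled dark steel cylinder with upright axis, 51 mm in diameter, 22 mm high, its underside 6 mm above the hob. Site z is up, x along the white pointer line on the top, which points to the hob's back (+x) when off and turns with the dial.
- dial_right_top (a point): The same point of the right burner's dial, which is identical. Each dial also gives straight down on a spring: 4 N starts it moving, then 2 N per mm, to a stop 4 mm down (12 N); it springs back up, and pressing alone switches nothing.
- dial_left (a joint): Angle of the left dial, rad, growing clockwise from above. Three clicks: off 0, low 0.70, high 1.40 (three printed dots of growing size round the dial, off at its back); stops at -0.15 and 1.55. Springs pull it into the nearest click; the humps between lie midway, at 0.35 and 1.05. Turning takes up to about 0.035 N m. Starts off (within 0.06).
- dial_right (a joint): Angle of the right dial, the same. A light touch slips: a fingertip pressing the top with about 9 to 12 N (3 to 4 mm down), about 16 mm from the axis, carries the dial round.
- saucepan: Loose lidded steel saucepan, 166 mm over the lid, 103 mm high with a black lid knob up to 127 mm, and one straight black handle reaching 243 mm from its axis along its own x, roughly to the back of the hob. Origin: centre of its base. It stands on one of the two burners. Do not move.
- kettle: Loose steel kettle, 160 mm wide, black arched handle up to 171 mm high, spout along its own x, up to 118 mm from its axis. Origin: centre of its base. It stands on the other burner. Do not move.
- salt: Loose white salt shaker, 40 mm wide, 66 mm high, standing on the control strip about midway between the dials. Origin: centre of its base. Do not move.
- mill: Loose wooden pepper mill, 56 mm wide, 178 mm high, on the counter left of the hob. Origin: centre of its base. Do not move.
- mug: Loose white mug, 80 mm wide, 90 mm high, handle at its +y, right of the hob. Origin: centre of its base. Do not move.

How it is judged (in metres and radians):
At the end, for the whole second after the job is handed in: The dial in front of the saucepan's burner rests in the low click (0.58 to 0.82 rad), the other dial is off (within 0.12 rad), and the saucepan, kettle, salt shaker, pepper mill and mug are within 15 mm of where they stood (((y of saucepan in the frame of hob above 0 m and value of joint dial_left between 0.58 and 0.82 rad and velocity of joint dial_left between -0.3 and 0.3 rad/s and value of joint dial_right between -0.12 and 0.12 rad) or (y of saucepan in the frame of hob below 0 m and value of joint dial_right between 0.58 and 0.82 rad and velocity of joint dial_right between -0.3 and 0.3 rad/s and value of joint dial_left between -0.12 and 0.12 rad)) and distance of each of saucepan, kettle, salt, mill, mug from where it was at the start of the episode below 0.015 m); the robot touches nothing.
It fails at once if the other burner's dial is turned out of its off click ((y of saucepan in the frame of hob above 0 m and value of joint dial_right above 0.3 rad) or (y of saucepan in the frame of hob below 0 m and value of joint dial_left above 0.3 rad)).
It fails at once if a dial is gripped, squeezed or forced down with more than 30 N (contact force between the fingers and dial_left above 30 N or contact force between the fingers and dial_right above 30 N).
It fails at once if the saucepan, kettle, salt shaker, pepper mill or mug is lifted, tipped or shifted by more than 25 mm (distance of any of saucepan, kettle, salt, mill, mug from where it was at the start of the episode above 0.025 m or angle between any of saucepan, kettle, salt, mill, mug's own z axis and vertical above 0.3 rad).
It also fails if it takes over 35 s, if anything falls off the work surface, if the arm or the gripper's body presses on something with over 40 N, if the wrist force passes 120 N, or if a joint passes its speed limit or range.

### The arm

A 6-joint arm with a two-finger parallel gripper is mounted at the origin on the work surface. World frame = base frame: x ahead of the robot, y to its left, z up, the work surface at z = 0. Lengths are in mm, angles in rad, forces in N, time in s.
With the tool pointing down it reaches from about 275 to 1000 mm from the base axis. Payload 8.4 kg.
Tool frame: the origin (TCP) lies midway between the tips of the shut fingers; the grasp point (between the pads) lies 19 mm behind it; z points along the fingers, y is the line along which they close (so a half turn about z gives the same grasp; the last joint's range is limited). The gripper opens to 85 mm and grips with 20 to 120 N. Pads are 22 mm wide; open, the fingers measure 114 mm over their backs; the gripper's body (76 mm by 85 mm) begins 54 mm behind the grasp point. The pads swing forward as they close: fully open they stand 13 mm farther back than shut.
Start: joints at [-1.153, 0.353, 1.633, -0, 1.155, -0.002], TCP at [254.735, -570.735, 231.281] pointing down, gripper open.
Joint ranges: [-2.63, 2.63], [-0.92, 2.1], [0.06, 2.66], [-1.3, 4.44], [0, 2.69], [-3.02, 3.02]. Speed limits (rad/s): [2.22, 2.22, 2.79, 3.14, 3.14, 3.14].

### API

Orientations are given as [roll, pitch, yaw] about the fixed x, y, z axes, in that order (R = Rz(yaw) Ry(pitch) Rx(roll)).
In Python, from rig import telemetry, optics, r gives the robot as it stands.
- The arm moves only by the tool play_rows, never from a script. Its arguments are lists of equal length, an entry for each row: "dp": the shift along the tool's x, y, z in units of 40 mm (1.0 is 40 mm), a list of three; "rot": the turn, a rotation vector about the tool's x, y, z in units of 6 degrees (1.0 is 6 degrees), a list of three. In form: {"dp": [[tx, ty, tz], ...], "rot": [[ax, ay, az], ...]}. A call has 1 to 5 rows; each row is the pose to reach, as a shift and turn from the pose commanded when the call began, along the tool's axes at that moment; what a row does not reach only later rows make up. A row lasts 1/12 s, in which the tool goes at most 41.7 mm and 7.16 degrees, less where a joint would pass 70% of its speed; a pose out of reach is approached as far as the arm can. A call with a gripper value outside its range is refused whole. "fingers" is the opening, from 0 (shut) to 1 (fully open), set as the call begins (left out, the last holds). The fingers move at their own pace and stop on an object; "grip_force" is the grip in N (left out, the last holds). Time passes only in rows, so rows that repeat a pose let the fingers close. It gives the time, the measured TCP pose, the force, the opening and the grip force at its end, in the units of the state.
- telemetry.sense(): the state, without advancing time (a new reading comes with each control period).
- optics.grab_frame(name): name is "scene" or "side" or "wrist"; returns a dict with "color" (480x640x3 uint8, red, green, blue), "mtx" (3x3 intrinsics, pixels), "R" (3x3) and "t" (3): a world point X has camera coordinates R X + t; the wrist camera has in their place "mount" (4x4, takes a point from camera to tool coordinates, whose origin is the TCP and whose axes are the flange's). Camera axes: x right, y down, z forward; pixel columns grow to the right and rows downward; lengths in mm; the calibration is good to about 2 mm. A picture is of the moment at which its call begins: read the wrist's pose just before it. There is no depth.
- r.sign_off(): hands the job in; it is judged then, once.
The state is a dict: "clock": time; "qpos": joint angles; "qvel": joint speeds; "joint_efforts": joint torques, N m; "eef_pos": TCP position; "tcp_rot": TCP orientation; "contact_force": force on the tool from outside, world axes, zero at the start; "wrist_torque": the same for the moment, N m; "opening": opening from 0.0 (shut) to 1.0 (fully open); "grasp_force": force on a finger pad.
Only numpy, scipy, OpenCV 4.12 (cv2) and the standard library are available. Lean on these libraries where they do the work, as an engineer would, in place of code of your own. Each camera call takes 0.05 s, during which the arm holds its last target. There are 200 camera calls.

## Working session

There is one attempt and no reset: what is moved stays moved. The work goes in short steps, Python scripts to look and compute and a tool call to move; the robot and the scene stay as the last step left them, time stands still between calls to the robot, and variables do not carry over. Pictures are saved under pics/ and viewed, at most 10 in all, crops included, and the job is handed in when it is done.

Besides the shell and the picture viewer there is one more tool, called after "Emit:" by a JSON object that holds its "fn" and its "kwargs". play_rows: Moves the arm, as the interface text tells. Its arguments: {"type":"object","properties":{"dp":{"type":"array"},"rot":{"type":"array"},"fingers":{"type":"number"},"grip_force":{"type":"number"}},"required":["dp","rot"]}

```bash
mkdir -p pics
cat > h.py <<'E'
import numpy as np,cv2
from rig import telemetry,optics,r
def ray(f,u,v,z):
    K=np.array(f["mtx"]);R=np.array(f["R"]);t=np.array(f["t"])
    c=-R.T@t;d=R.T@np.linalg.solve(K,[u,v,1]);return c+d*(z-c[2])/d[2]
def proj(f,X):
    p=np.array(f["mtx"])@(np.array(f["R"])@X+np.array(f["t"]));return p[:2]/p[2]
E
python3 - <<'E'
from h import *
import pickle
for n in("scene","side"):
    f=optics.grab_frame(n);cv2.imwrite(f"pics/{n}.png",f["color"][:,:,::-1]);pickle.dump(f,open(n+".pkl","wb"))
    print(n,-np.array(f["R"]).T@np.array(f["t"]))
s=telemetry.sense();print(s["clock"],s["eef_pos"],s["tcp_rot"],s["contact_force"],s["opening"])
E
```

```text
scene [1412.29870835  626.35599144  787.9237091 ]
side [-108.00479818  907.55678162  811.83379771]
0.1 [ 254.54787819 -570.35604344  230.63384254] [-3.14034301e+00  2.98533127e-05  4.19787276e-01] [-0.03285454  0.01823312 -0.0767514 ] 1.0039276934600185
```

View pics/scene.png

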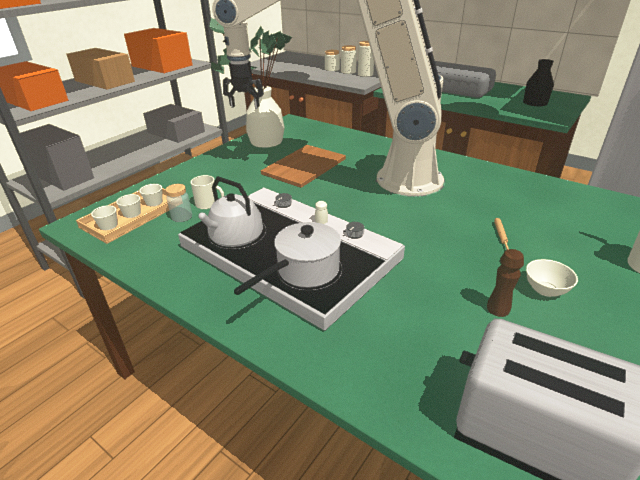

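View pics/side.png

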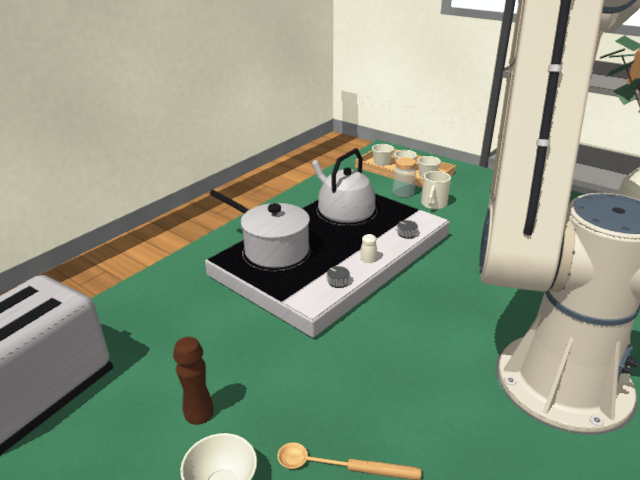

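The scene shows the saucepan on the burner nearer the mill, so on the left (+y). In the side picture its dial is at about (339,276) and the right dial at about (408,229). The salt shaker is at (370,248). Next I'll measure these closely.

Run:
```python
from h import *
import pickle
A=pickle.load(open("side.pkl","rb"));B=pickle.load(open("scene.pkl","rb"))
a=cv2.resize(A["color"][210:310,310:430],None,fx=5,fy=5,interpolation=2)
b=cv2.resize(B["color"][185:245,265:375],None,fx=6,fy=6,interpolation=2)
cv2.imwrite("pics/a.png",a[:,:,::-1]);cv2.imwrite("pics/b.png",b[:,:,::-1])
print(ray(A,339,271,86),ray(A,408,225,86)); print(ray(B,354,226,86),ray(B,283,197,86))
print([ray(A,*p,58) for p in((315,323),(448,222),(208,262))],[ray(B,*p,58) for p in((403,247),(325,310),(265,191),(180,240))])
```

```text
[495.36119474  66.45419387  86.        ] [ 475.69989389 -207.45620056   86.        ]
[499.01505362  69.06093382  86.        ] [ 484.05772764 -206.75599195   86.        ]
[array([447.48500227, 215.86658969,  58.        ]), array([ 420.7989235 , -328.97650341,   58.        ]), array([794.0152314 , 195.97368648,  58.        ])] [array([475.74071436, 214.86782944,  58.        ]), array([800.98091307, 181.70008698,  58.        ]), array([ 449.65109278, -317.08014246,   58.        ]), array([ 806.14291535, -326.65482277,   58.        ])]
```

View pics/a.png

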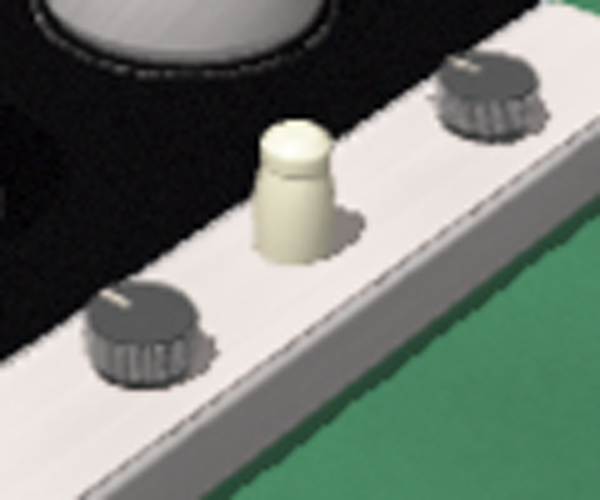

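View pics/b.png

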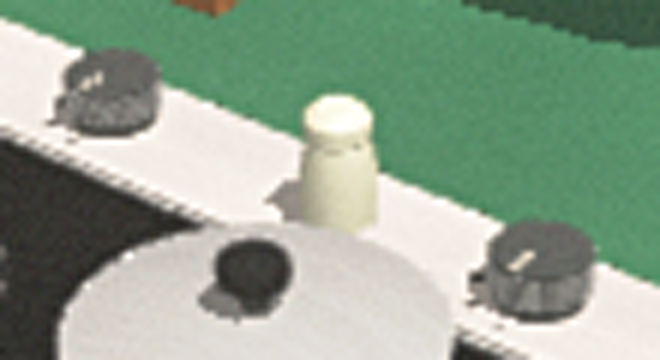

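The crops show the left dial top centred at (144,313) in a and (541,250) in b. The right one is at (490,78) and (111,78). Both pointers face the hob's back, so both dials are off.

Run:
```python
from h import *
import pickle
A=pickle.load(open("side.pkl","rb"));B=pickle.load(open("scene.pkl","rb"))
def tri(pa,pb):
    P=[np.array(f["mtx"])@np.c_[f["R"],f["t"]] for f in(A,B)]
    X=cv2.triangulatePoints(*P,np.float64(pa),np.float64(pb));return (X[:3]/X[3]).ravel()
a=lambda u,v:(310+(u+.5)/5-.5,210+(v+.5)/5-.5)
b=lambda u,v:(265+(u+.5)/6-.5,185+(v+.5)/6-.5)
for n,p,q in(("L",(144,313),(541,250)),("R",(490,78),(111,78)),("ptr",(103,293),(510,268))):
    print(n,tri(a(*p),b(*q)),ray(A,*a(*p),86),ray(B,*b(*q),86))
print("salt",tri(a(297,135),b(340,108)))
s=telemetry.sense();print(s["eef_pos"],s["tcp_rot"])
```

```text
L [495.37136661  69.01800713  83.72641282] [493.65408545  71.0928285   86.        ] [498.90973637  71.51666843  86.        ]
R [ 479.24184264 -211.53187741   81.39185741] [ 476.00107508 -205.95242877   86.        ] [ 486.78748986 -204.13968009   86.        ]
ptr [519.21631103  67.56239472  84.7532579 ] [517.93352384  69.64007444  86.        ] [520.13723682  67.73165308  86.        ]
salt [492.95809275 -49.881719   121.4438226 ]
[ 254.54787819 -570.35604344  230.63384254] [-3.14034301e+00  2.98533127e-05  4.19787276e-01]
```

Emit:
{"fn": "play_rows", "kwargs": {"dp": [[0.5,-0.5,0],[1.1,-1.15,0],[1.7,-1.8,0],[2.3,-2.4,0],[2.9,-3.0,0]], "rot": [[0,0,0],[0,0,0],[0,0,0],[0,0,0],[0,0,0]], "fingers": 0}}

```text
clock: 0.52
eef_pos: [311.7, -412.1, 230.9]
tcp_rot: [-3.141, 0.0, 0.419]
contact_force: [0.5, -0.1, 0.3]
opening: 0.299
grasp_force: 0.0
```

Emit:
{"fn": "play_rows", "kwargs": {"dp": [[0.6,-0.6,0],[1.2,-1.2,0],[1.8,-1.8,0],[2.4,-2.4,0],[3.0,-3.0,0]], "rot": [[0,0,0],[0,0,0],[0,0,0],[0,0,0],[0,0,0]]}}

```text
clock: 0.93
eef_pos: [372.5, -253.7, 231.1]
tcp_rot: [-3.141, 0.0, 0.42]
contact_force: [0.4, -0.4, 0.2]
opening: 0.0
grasp_force: 0.0
```

Emit:
{"fn": "play_rows", "kwargs": {"dp": [[0.6,-0.6,0],[1.2,-1.2,0],[1.8,-1.8,0],[2.4,-2.4,0],[3.0,-3.0,0]], "rot": [[0,0,0],[0,0,0],[0,0,0],[0,0,0],[0,0,0]]}}

```text
clock: 1.35
eef_pos: [433.2, -95.2, 231.2]
tcp_rot: [-3.142, 0.0, 0.42]
contact_force: [0.4, -0.2, 0.5]
opening: 0.005
grasp_force: 0.0
```

Emit:
{"fn": "play_rows", "kwargs": {"dp": [[0.6,-0.6,0.2],[1.2,-1.2,0.4],[1.8,-1.8,0.6],[2.2,-2.2,0.8],[2.2,-2.2,1.0]], "rot": [[0,0,0],[0,0,0],[0,0,0],[0,0,0],[0,0,0]]}}

```text
clock: 1.77
eef_pos: [479.0, 22.7, 190.9]
tcp_rot: [-3.141, -0.001, 0.422]
contact_force: [-0.4, -0.0, 0.1]
opening: -0.0
grasp_force: 0.0
```

```bash
cat >> h.py <<'E'
from scipy.spatial.transform import Rotation as Ro
def wrist(name):
    s=telemetry.sense();f=optics.grab_frame("wrist");cv2.imwrite(f"pics/{name}.png",f["color"][:,:,::-1])
    T=np.eye(4);T[:3,:3]=Ro.from_euler("xyz",s["tcp_rot"]).as_matrix();T[:3,3]=s["eef_pos"]
    W=T@np.array(f["mount"]);f["R"]=W[:3,:3].T;f["t"]=-f["R"]@W[:3,3];return s,f
E
python3 - <<'E'
from h import *
import pickle
s,f=wrist("w1");pickle.dump(f,open("w1.pkl","wb"))
print(s["eef_pos"],s["tcp_rot"],s["opening"],s["contact_force"],"C",proj(f,[496,70.5,86]))
E
```

```text
[478.95509645  22.68414698 190.88722241] [-3.14101436e+00 -1.35515886e-03  4.22472806e-01] -0.00018952166234807336 [-0.3837356  -0.04396548  0.0779865 ] C [267.9237931  192.49043459]
```

View pics/w1.png

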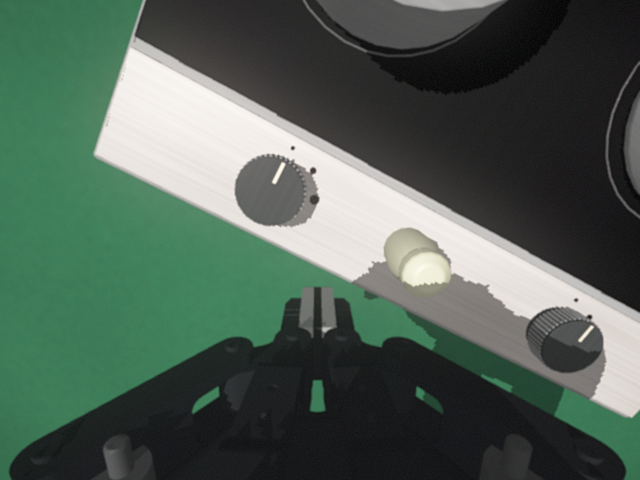

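The left dial's top fills columns 235–304 and rows 155–226, so its centre is near (269.5,190.5). That matches the predicted (268,192), and the shut fingertips are at (318,300).

Run:
```python
from h import *
import pickle
f=pickle.load(open("w1.pkl","rb"));C=ray(f,269.5,190.5,86);print(C)
C=(C+[496,70.5,86])/2
s=telemetry.sense();R=Ro.from_euler("xyz",s["tcp_rot"])
p=R.inv().apply(C-s["eef_pos"]);print("C in tool",p,"move",(p-[16,0,0])/40)
print(f["mtx"][0][0])
```

```text
[497.81327526  69.99556975  86.        ]
C in tool [ 38.45775331 -36.6487413  103.20341542] move [ 0.56144383 -0.91621853  2.58008539]
342.4572512562413
```

Emit:
{"fn": "play_rows", "kwargs": {"dp": [[0.25,-0.4,0.6],[0.56,-0.92,1.2],[0.56,-0.92,1.7],[0.56,-0.92,2.2],[0.56,-0.92,2.2]], "rot": [[0,0,0],[0,0,0],[0,0,0],[0,0,0],[0,0,0]]}}

```text
clock: 2.23
eef_pos: [480.2, 61.2, 100.2]
tcp_rot: [-3.14, 0.006, 0.42]
contact_force: [-1.4, -0.2, -0.3]
opening: -0.001
grasp_force: 0.0
```

Run:
```python
from h import *
import pickle
s,f=wrist("w2");s=telemetry.sense();pickle.dump(f,open("w2.pkl","wb"))
R=Ro.from_euler("xyz",s["tcp_rot"]);print(s["eef_pos"],s["tcp_rot"],s["contact_force"],R.inv().apply(np.array([497,70.2,86])-s["eef_pos"]),proj(f,[497,70.2,86]))
```

```text
[481.18337837  61.20766909 101.91381911] [-3.14046291  0.00436619  0.41950248] [ 0.73383738 -0.74233298  0.61074488] [18.17713054 -1.75252413 15.83659553] [316.10330425 254.35489244]
```

View pics/w2.png

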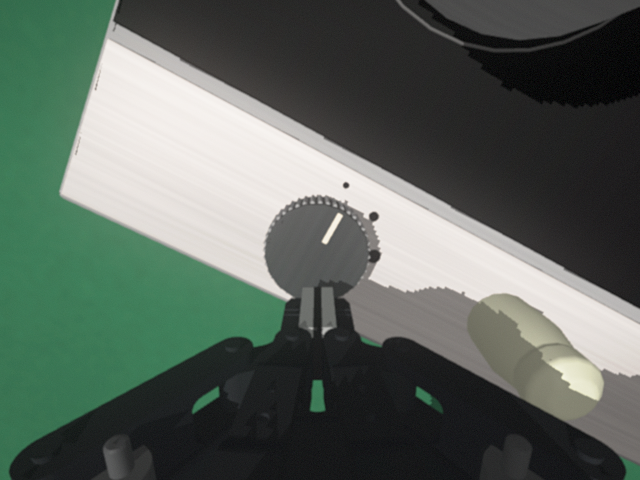

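The dial top fills columns 264–371 with its rim at row 197, so its centre is near (317.5,251), within 2 mm of the estimate. The fingertip is at its near side, and I'll go down to about 1 mm above it.

Emit:
{"fn": "play_rows", "kwargs": {"dp": [[0.06,-0.04,0.1],[0.06,-0.04,0.22],[0.06,-0.04,0.33],[0.06,-0.04,0.36],[0.06,-0.04,0.36]], "rot": [[0,0,0],[0,0,0],[0,0,0],[0,0,0],[0,0,0]]}}

```text
clock: 2.7
eef_pos: [484.6, 64.3, 89.0]
tcp_rot: [3.142, -0.0, 0.42]
contact_force: [0.1, 0.7, -0.0]
opening: -0.004
grasp_force: 0.0
```

Emit:
{"fn": "play_rows", "kwargs": {"dp": [[0,0,0.02],[0,0,0.04],[0,0,0.05],[0,0,0.05],[0,0,0.05]], "rot": [[0,0,0],[0,0,0],[0,0,0],[0,0,0],[0,0,0]]}}

```text
clock: 3.12
eef_pos: [484.6, 64.5, 86.9]
tcp_rot: [3.142, -0.0, 0.42]
contact_force: [0.6, -0.1, -0.4]
opening: -0.001
grasp_force: 0.0
```

Emit:
{"fn": "play_rows", "kwargs": {"dp": [[-0.05,0,0],[-0.05,0,0.03],[-0.05,0,0.055],[-0.05,0,0.075],[-0.05,0,0.075]], "rot": [[0,0,0],[0,0,0],[0,0,0],[0,0,0],[0,0,0]]}}

```text
clock: 3.53
eef_pos: [482.5, 63.6, 84.0]
tcp_rot: [-3.142, 0.001, 0.42]
contact_force: [-2.0, -2.0, 8.0]
opening: -0.001
grasp_force: 4.0
```

Emit:
{"fn": "play_rows", "kwargs": {"dp": [[0,0,0.015],[0,0,0.03],[0,0,0.03]], "rot": [[0,0,0],[0,0,0],[0,0,0]]}}

```text
clock: 3.78
eef_pos: [482.5, 63.6, 83.0]
tcp_rot: [-3.142, 0.0, 0.42]
contact_force: [-3.7, -0.3, 10.4]
opening: -0.0
grasp_force: 5.0
```

Emit:
{"fn": "play_rows", "kwargs": {"dp": [[0.001,-0.033,0],[0.006,-0.067,0],[0.013,-0.1,0],[0.022,-0.132,0],[0.035,-0.163,0]], "rot": [[0,0,0.8],[0,0,1.6],[0,0,2.4],[0,0,3.2],[0,0,4.0]]}}

```text
clock: 4.2
eef_pos: [481.4, 70.3, 83.2]
tcp_rot: [-3.142, -0.0, -0.003]
contact_force: [-2.5, -0.9, 9.8]
opening: -0.0
grasp_force: 4.8
```

Run:
```python
from h import *
s,f=wrist("w3");s=telemetry.sense();print(s["eef_pos"],s["tcp_rot"],s["contact_force"],s["wrist_torque"])
c=f["color"][150:330,200:440];cv2.imwrite("pics/w3c.png",cv2.resize(c,None,fx=3,fy=3)[:,:,::-1])
```

```text
[481.46868232  70.48293007  83.21045403] [-3.14137801e+00 -2.38282689e-04 -9.72599331e-03] [-3.1213963  -0.82622622  9.4697311 ] [-0.02946804  0.5057177  -0.04554856]
```

View pics/w3c.png

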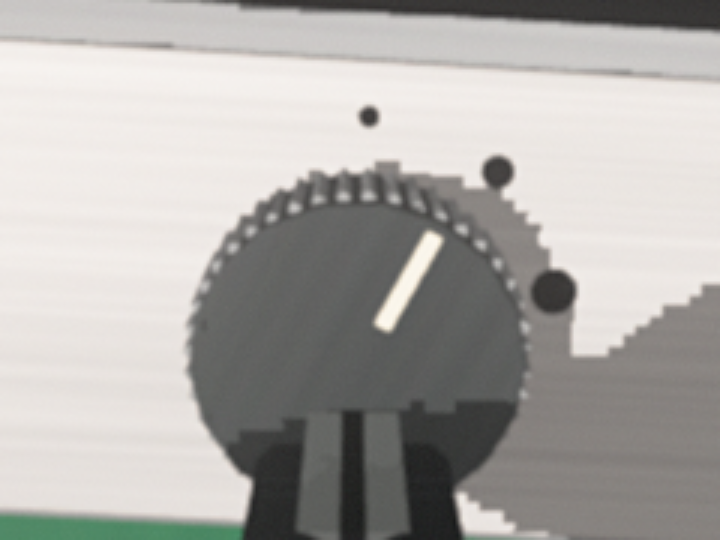

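The white pointer runs from (385,325) to (435,235), about 27° past off relative to the hob. The dial is turning without slip and is past the hump, so I'll add about 13° and lift off.

Emit:
{"fn": "play_rows", "kwargs": {"dp": [[0.001,-0.033,0],[0.006,-0.067,0],[0.01,-0.09,0],[0.01,-0.09,0]], "rot": [[0,0,0.8],[0,0,1.6],[0,0,2.2],[0,0,2.2]]}}

```text
clock: 4.58
eef_pos: [482.1, 74.0, 83.3]
tcp_rot: [-3.141, -0.0, -0.234]
contact_force: [-1.8, -0.8, 9.8]
opening: 0.002
grasp_force: 4.7
```

Emit:
{"fn": "play_rows", "kwargs": {"dp": [[0,0,-0.1],[0,0,-0.4],[0,0,-1.0],[0,0,-1.6],[0,0,-2.2]], "rot": [[0,0,0],[0,0,0],[0,0,0],[0,0,0],[0,0,0]]}}

```text
clock: 5.0
eef_pos: [481.4, 73.7, 171.4]
tcp_rot: [3.141, 0.001, -0.23]
contact_force: [0.0, 0.0, 0.5]
opening: 0.001
grasp_force: 0.0
```

Emit:
{"fn": "play_rows", "kwargs": {"dp": [[-0.5,0,-0.5],[-1.0,0,-1.0],[-1.2,0,-1.2],[-1.2,0,-1.2],[-1.2,0,-1.2]], "rot": [[0,0,0],[0,0,0],[0,0,0],[0,0,0],[0,0,0]]}}

```text
clock: 5.42
eef_pos: [435.5, 84.8, 218.7]
tcp_rot: [-3.141, -0.001, -0.229]
contact_force: [1.1, -0.3, 0.3]
opening: -0.003
grasp_force: 0.0
```

Run:
```python
from h import *
import pickle
s,f=wrist("w4");print(s["eef_pos"],s["tcp_rot"],s["contact_force"])
for n in("side","scene"):
    o=pickle.load(open(n+".pkl","rb"))["color"];g=optics.grab_frame(n)["color"]
    if n=="side": c=[o[140:330,190:460],g[140:330,190:460]]
cv2.imwrite("pics/w4c.png",np.vstack([cv2.resize(f["color"],(540,405))]+[np.hstack(c)])[:,:,::-1])
```

```text
[435.50516034  84.81141396 218.66291277] [-3.14110282e+00 -1.45435522e-03 -2.28856790e-01] [ 1.10759302 -0.34595809  0.25647303]
```

View pics/w4c.png

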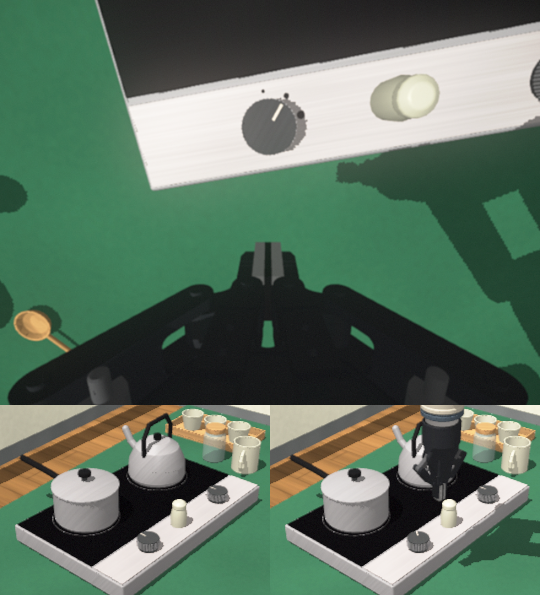

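The pointer on the left dial, (274,121) to (282,104), now aims at the middle dot, about 0.7 rad from off. The hand is clear, and the pan and salt shaker look unmoved.

```bash
python3 -c "
from rig import r
print(r.sign_off())"
```

```text
the job is handed in; nothing more can be done
None
```

I turned the left dial, in front of the saucepan's burner, one click clockwise to low using about 10 N of fingertip pressure. I then took the hand clear and handed the job in. The last picture shows its pointer at the low dot, and I did not touch the other dial or the loose items; no verdict came back.

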